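Check a truck pedal set on the test board: stroke the brake, hold the accelerator at half

TASK

Check the truck pedal set on the test board: with the gripper's fingertips press the broad brake treadle right down to its stop, keep it down for a second and let it come fully up again. Then press the slim accelerator pedal half-way down, so that the meter's needle stands on the dark block at mid-scale, and keep it steady there for the reading: the program finishes while the gripper is still holding the pedal at half. Leave the other things on the bench and the board where they are.

Things in the scene. Friction and masses are not known exactly. Their poses are not given: they have to be found in the camera images.
- brake_pad (a point): on the surface of the brake treadle's ribbed rubber pad, where to press. Broad aluminium treadle (90 mm wide, 235 long), the left of the two seen from the robot, hinged at its near end (heel), rising away from the robot. Site x: heel to toe, y: left, z: out of the pad. Flat pad: 85 mm heelward to 43 toeward, 42 to either side. At rest 0.66 rad from level, this point 161 mm over the bench
- brake_hinge (a point): middle of the brake treadle's level hinge pin, 40 mm above the bench; brake_pad lies 185 mm along the treadle's x and 10 mm along its z from here
- brake (a joint): angle of the brake treadle, rad: 0 fully up (rest), 0.32 down on its stop (pad then 0.34 rad from level; brake_pad moves 59 mm along its arc). Return spring: pushing square to the pad at brake_pad about 8 N starts it, about 18 N holds it at the stop; let go, it springs back up
- accelerator_pad (a point): on the surface of the accelerator's pad, where to press. Slim black plastic pedal (62 mm wide, 205 long, narrower at the heel), 150 mm right of the brake treadle (centres), between it and the meter, hinged at its near end in the same way. Axes as brake_pad. Flat: 75 mm heelward to 40 toeward, 31 to either side. At rest 0.62 rad from level, this point 140 mm over the bench
- accelerator_hinge (a point): middle of the accelerator's level hinge pin, 40 mm above the bench; accelerator_pad lies 165 mm along the pedal's x and 5 mm along its z from here
- accelerator (a joint): angle of the accelerator, rad: 0 fully up (rest), 0.18 half-way (accelerator_pad 30 mm along its arc from rest), 0.36 on its stop. Return spring: pushing square to the pad at accelerator_pad about 6 N starts it, 9 N holds it half-way, 12 N at the stop; let go, it springs back up
- meter_dial (a point): middle of the dark mid-scale block on the white dial of the black meter at the board's right (135 x 106 mm, face up, 69 mm over the bench). Its needle follows the accelerator evenly: seen from the robot it points 0.7 rad left with the pedal up, straight ahead (board x) at half, 0.7 rad right at full. The block, 15 mm wide, 69 mm from the needle's pivot, spans 0.15 to 0.21 rad of pedal
- pedal_board: test board carrying both pedals and the meter, fixed to the bench: steel plate 360 (x) x 430 (y) mm, top 18 mm over the bench; origin under its centre, x towards the pedals' toes (away from the robot), y left, z up. In its frame brake hinge at (-130, 120) mm, accelerator hinge (-120, -30), meter centre (-20, -148)
- wrench: a flat steel open-ended wrench 170 mm long lying on the test board to the left of the brake treadle; loose, not part of the job; origin under its centre
- flasher_can: an aluminium flasher can, 32 mm across and 34 mm tall, standing on the test board between the heels of the two pedals; loose, not part of the job; origin under its centre
- headlamp: a round glass sealed-beam headlamp, 142 mm across and 82 mm tall, lying lens down left of the board; loose, not part of the job; origin under its centre
- lamp_carton: a plain cardboard lamp carton 110 x 110 x 130 mm standing right of the board; loose, not part of the job; origin under its centre
- bulb_carton: a small flat blue and white carton 90 x 60 x 45 mm lying on the test board beyond the meter; loose, not part of the job; origin under its centre
- spray_can: a grey spray can 58 mm across and 170 mm tall standing right of the board (it and the lamp carton may change places); loose, not part of the job; origin under its centre
- tape_roll: a roll of brown packing tape lying flat, 104 mm across and 48 mm tall, left of the board; loose, not part of the job; origin under its centre

How it is judged (in metres and radians):
On the way, in this order (a step that is already met when the one before it is completed fails the run):
1. the brake treadle is pressed down to its stop by the gripper and kept there (value of joint brake above 0.3 rad and contact force between the fingers and brake above 3 N), for 0.4 s.
2. the brake treadle is let go and comes fully up (value of joint brake below 0.02 rad and contact force between the fingers and brake below 0.3 N), for 0.2 s.
3. the accelerator is pressed half-way by the gripper and kept steady (value of joint accelerator between 0.15 and 0.21 rad and velocity of joint accelerator between -0.04 and 0.04 rad/s and contact force between the fingers and accelerator above 2 N and value of joint brake below 0.02 rad and distance of each of wrench, flasher_can, headlamp, lamp_carton, bulb_carton, spray_can, tape_roll from where it was at the start of the episode below 0.025 m), for 1 s.
At the end, for the whole second after the job is handed in: The gripper presses the accelerator (more than 2 N) and keeps it still between 0.15 and 0.21 rad (half-way, needle on the dark block) through the last second, with the brake treadle fully up (below 0.02 rad) and no bystander moved by more than 25 mm (all of step 3); the arm keeps its last pose, push and grip.
It fails at once if a bystander is pushed away by more than 25 mm (distance of any of wrench, flasher_can, headlamp, lamp_carton, bulb_carton, spray_can, tape_roll from where it was at the start of the episode above 0.025 m).
It also fails if it takes over 48 s, if anything falls off the work surface, if the arm or the gripper's body presses on something with over 40 N, if the wrist force passes 120 N, or if a joint passes its speed limit or range.

ROBOT

A 6-joint arm with a two-finger parallel gripper is mounted at the origin on the work surface. World frame = base frame: x ahead of the robot, y to its left, z up, the work surface at z = 0. Lengths are in mm, angles in rad, forces in N, time in s.
With the tool pointing down it reaches from about 350 to 775 mm from the base axis. Payload 7.3 kg.
Tool frame: the origin (TCP) lies on the centre line of the jaws, within the pads' length; the fingertips stand bot.tip_reach ahead of it and the grasp point (between the pads) lies 6 mm ahead of it (bot.tip_reach is the distance from the TCP to the fingertips, in mm); z points along the fingers, y is the direction in which the jaws open and shut (so a half turn about z gives the same grasp; the last joint's range is limited). The gripper opens to 92 mm and grips with 3 to 60 N. Pads are 19 mm wide; open, the fingers measure 130 mm over their backs; the gripper's body (75 mm by 190 mm) begins 47 mm behind the grasp point.
Start: joints at [-1.436, 0.342, 1.524, -0, 1.275, -0.146], TCP at [145.512, -504.449, 251.741] pointing down, gripper open.
Joint ranges: [-2.53, 2.53], [-0.77, 2.02], [0.04, 2.7], [-1, 4.14], [0.28, 2.66], [-3.11, 3.11]. Speed limits (rad/s): [2.57, 2.57, 3.14, 3.14, 3.14, 3.14].

INTERFACE

Orientations are given as [roll, pitch, yaw] about the fixed x, y, z axes, in that order (R = Rz(yaw) Ry(pitch) Rx(roll)).
In Python, from plant import bot gives the robot as it stands.
- The arm moves only by the tool step_arm, never from a script. Its argument "deltas" is a list of rows, each a list of 6 numbers: the shift along the tool's x, y, z in mm, then the turn, a rotation vector about the tool's x, y, z in rad. A call has 1 to 5 rows; each row is the pose to reach, as a shift and turn from the pose commanded when the call began, along the tool's axes at that moment; what a row does not reach only later rows make up. A row lasts 1/12 s, in which the tool goes at most 41.7 mm and 7.16 degrees, less where a joint would pass 70% of its speed; a pose out of reach is approached as far as the arm can. A call with a gripper value outside its range is refused whole. "fingers" is the finger opening in mm, from 0 to 91.8, set as the call begins (left out, the last holds). The fingers move at their own pace and stop on an object; the grip force is fixed at half the most. Time passes only in rows, so rows that repeat a pose let the fingers close. It gives the time, the measured TCP pose, the force and the opening at its end, in the units of the state.
- bot.get_obs(): the state, without advancing time (a new reading comes with each control period).
- bot.capture(name): name is "side" or "top"; returns a dict with "color" (420x560x3 uint8, red, green, blue), "fx", "fy", "cx", "cy" (pixels), "R" (3x3) and "t" (3): a world point X has camera coordinates R X + t. Camera axes: x right, y down, z forward; pixel columns grow to the right and rows downward; lengths in mm; the calibration is good to about 2 mm. A picture is of the moment at which its call begins. There is no depth.
- bot.close_job(): hands the job in, once; it reports no verdict.
Trained networks look in a picture, given as the dict that the camera call returned (one of the last four; its "shot" number tells which), for a name from the list of things; names that differ only in an ending like _2 or _b are one class to them, and where a whole thing is asked for, a point or a joint stands for the part that bears it (a point fixed in the world has none). Each returns a list of dicts, best first, with "p" (0 to 1); they miss things now and then, are a little off and sometimes report something else, mostly with a low value. They report only what shows in the picture. A call takes as long as a camera call.
- bot.boxes_of(query, picture): "rect" ([centre column, centre row, width, height] in pixels, round what is visible of it).
The state is a dict: "time": time; "joint_positions": joint angles; "dq": joint speeds; "tau": joint torques, N m; "tool_pos": TCP position; "tcp_rot": TCP orientation; "contact_force": force on the tool from outside, world axes, zero at the start; "moment": the same for the moment, N m; "grip_width": finger opening in mm.
Only numpy, scipy, OpenCV 4.12 (cv2) and the standard library are available. Lean on these libraries where they do the work, as an engineer would, in place of code of your own. Each camera call takes 0.05 s, during which the arm holds its last target. There are 200 camera calls.

## Working session

There is one attempt and no reset: what is moved stays moved. The work goes in short steps, Python scripts to look and compute and a tool call to move; the robot and the scene stay as the last step left them, time stands still between calls to the robot, and variables do not carry over. Pictures are saved under pics/ and viewed, about 8 in all and at most 12, crops included, and the job is handed in when it is done.

Besides the shell and the picture viewer there is one more tool, called after "Call:" as name(argument=value, ...), one argument or row to a line, values as JSON. step_arm: Moves the arm, as the interface text tells. Its arguments: {"type":"object","properties":{"deltas":{"type":"array"},"fingers":{"type":"number"}},"required":["deltas"]}

```bash
ls; mkdir -p pics; python3 - <<'E'
from plant import bot
import cv2, pickle, numpy as np
print(bot.get_obs(), bot.tip_reach)
P={}
for n in ("top","side"):
    p=bot.capture(n); P[n]=p
    cv2.imwrite(f"pics/{n}0.png",p["color"][:,:,::-1])
    print(n,p["fx"],p["cx"],p["cy"],(-p["R"].T@p["t"]).round(),p["R"].round(3).tolist())
    for q in ("pedal_board","brake_pad","accelerator_pad","meter_dial","flasher_can"):
        print(q,[(np.round(b["rect"]),round(b["p"],2)) for b in bot.boxes_of(q,p)[:2]])
pickle.dump(P,open("p0.pkl","wb"))
E
```

```text
pics
{'time': 0.0, 'joint_positions': array([-1.43599005e+00,  3.42718363e-01,  1.52506325e+00,  3.00848580e-05,
        1.27539863e+00, -1.45998857e-01]), 'dq': array([0.00237653, 0.0012355 , 0.00298982, 0.00096471, 0.0023997 ,
       0.00068599]), 'tau': array([ 2.42925933e-03, -4.31231582e+01, -2.44226217e+01,  7.18547311e-02,
        5.57890011e-02, -1.50780929e-04]), 'tool_pos': array([ 145.47025149, -504.03907027,  251.03106808]), 'tcp_rot': array([-3.14002614e+00, -2.59425521e-04,  2.80796153e-01]), 'contact_force': array([-0.65137417,  0.20797397, -0.70199333]), 'moment': array([ 0.00540822, -0.03175323, -0.0208175 ]), 'grip_width': 91.32007605331172} 25.0
top 423.08178681566136 276.27334166058336 203.31391211568015 [ 474.   40. 1151.] [[-0.025, -1.0, -0.005], [-0.999, 0.025, -0.047], [0.047, 0.004, -0.999]]
pedal_board [(array([286., 199., 162., 140.]), 0.69), (array([304., 209.,  27.,  71.]), 0.25)]
brake_pad [(array([236., 209.,  33.,  85.]), 0.73), (array([214., 195.,  13.,  64.]), 0.38)]
accelerator_pad [(array([302., 209.,  27.,  73.]), 0.59)]
meter_dial [(array([290., 199., 168., 144.]), 0.96), (array([237., 208.,  38.,  86.]), 0.15)]
flasher_can [(array([302., 209.,  29.,  70.]), 0.73), (array([270., 236.,  17.,  14.]), 0.56)]
side 422.669194204223 282.67423234307176 212.94138423442925 [396. 657. 838.] [[-0.983, -0.185, -0.003], [-0.139, 0.747, -0.65], [0.122, -0.639, -0.76]]
pedal_board [(array([293., 125.,  23.,  62.]), 0.7), (array([264., 240., 187., 163.]), 0.58)]
brake_pad [(array([274., 244., 103.,  86.]), 0.81)]
accelerator_pad [(array([290., 198.,  77.,  62.]), 0.95)]
meter_dial [(array([265., 240., 186., 165.]), 0.91), (array([273., 243., 102.,  90.]), 0.53)]
flasher_can [(array([246., 173.,  39.,  29.]), 0.58), (array([311., 245.,  17.,  17.]), 0.45)]
```

```bash
python3 - <<'E'
import cv2
for n in("top","side"):
    im=cv2.imread(f"pics/{n}0.png"); c=im[100:310,150:430]
    cv2.imwrite(f"pics/{n}c.png",cv2.resize(c,(784,588),interpolation=cv2.INTER_CUBIC))
E
```

```text
(no output)
```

View pics/topc.png

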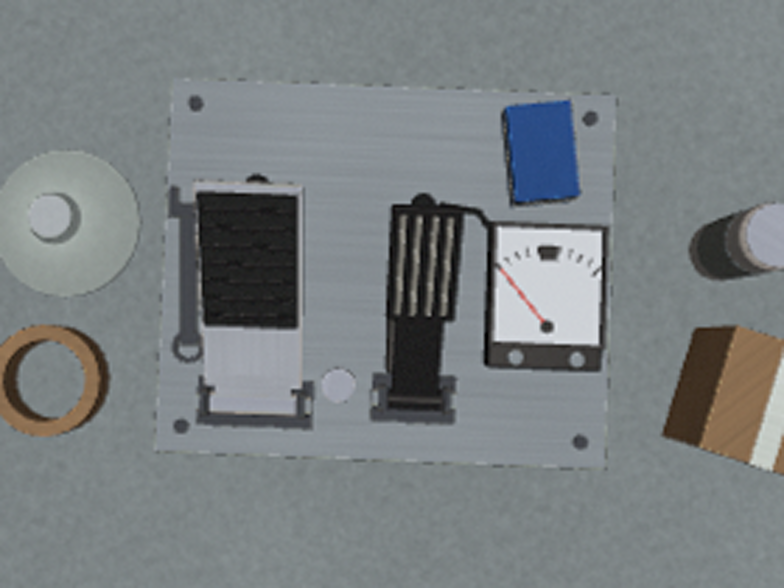

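View pics/sidec.png

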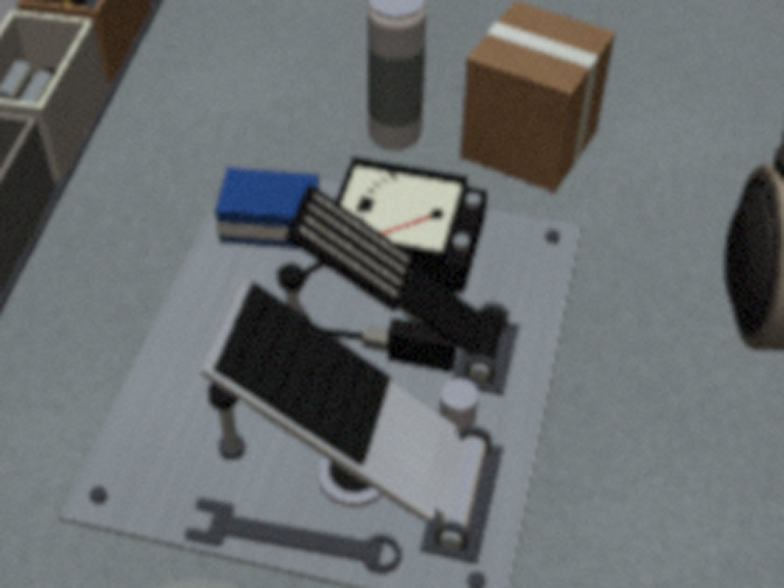

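The top crop shows the board corners at (172,79), (617,95), (605,468) and (156,452). The brake pad is a black patch at about (248,260) and the accelerator pad is at about (425,262). The needle points left. The side view agrees with this layout.

```bash
cat > h.py <<'E'
import numpy as np
def ray(p,u,v,z):
    C=-p["R"].T@p["t"]; d=p["R"].T@np.array([(u-p["cx"])/p["fx"],(v-p["cy"])/p["fy"],1])
    return C+d*(z-C[2])/d[2]
def proj(p,X):
    c=p["R"]@X+p["t"]; return np.array([p["fx"]*c[0]/c[2]+p["cx"],p["fy"]*c[1]/c[2]+p["cy"]])
E
python3 - <<'E'
import pickle,numpy as np; from h import *
P=pickle.load(open("p0.pkl","rb")); p=P["top"]
f=lambda x,y:(x/2.8+150,y/2.8+100)
pts=[ray(p,*f(*c),18)[:2] for c in((172,79),(617,95),(605,468),(156,452))]
loc=np.array([(180,215),(180,-215),(-180,-215),(-180,215)],float)
A=np.array(pts); c=A.mean(0); H=loc.T@(A-c)
yaw=np.arctan2(H[0,1]-H[1,0],H[0,0]+H[1,1])
R=np.array([[np.cos(yaw),-np.sin(yaw)],[np.sin(yaw),np.cos(yaw)]])
print("c",c,"yaw",yaw,"res",(A-c-loc@R.T).round(1).tolist())
def padw(h,L,o,a):
    q=np.array([h[0]+L*np.cos(a)-o*np.sin(a),h[1]]); z=40+L*np.sin(a)+o*np.cos(a)
    return np.r_[c+R@q,z]
D={}
for n,h,L,o,al in(("brake",(-130,120),185,10,(.66,.5,.34)),("acc",(-120,-30),165,5,(.62,.53,.44))):
    for a in al:
        X=padw(h,L,o,a); print(n,a,X.round(1),[((proj(P[k],X)-(150,100))*2.8).round() for k in P])
print("meter",[((proj(P[k],np.r_[c+R@[-20,-148],69])-(150,100))*2.8).round() for k in P])
h=[(np.r_[c+R@[-130,120],40]),np.r_[c+R@[-120,-30],40]]
print(h,[[((proj(P[k],x)-(150,100))*2.8).round() for k in P] for x in h])
# pad corners
for n,h,L,o,a,ks in(("brake",(-130,120),185,10,.66,(-85,43,42)),("acc",(-120,-30),165,5,.62,(-75,40,31))):
  for dx in ks[:2]:
    for dy in(ks[2],-ks[2]):
      X=padw((h[0],h[1]+dy),L+dx,o,a); print(n,dx,dy,[((proj(P[k],X)-(150,100))*2.8).round() for k in P])
E
```

```text
c [543.49225468  12.18166659] yaw -0.062490236841242906 res [[-0.8, -0.3], [-0.9, -0.1], [1.5, 1.6], [0.3, -1.1]]
brake 0.66 [561.  131.3 161.3] [array([249., 244.]), array([286., 350.])]
brake 0.5 [578.5 130.2 137.5] [array([252., 226.]), array([265., 366.])]
brake 0.34 [592.  129.4 111.1] [array([255., 214.]), array([251., 383.])]
acc 0.62 [553.  -18.5 139.9] [array([426., 251.]), array([339., 229.])]
acc 0.53 [561.4 -19.  127.7] [array([426., 243.]), array([329., 238.])]
acc 0.44 [568.7 -19.5 114.8] [array([425., 236.]), array([321., 247.])]
meter [array([550., 296.]), array([406., 202.])]
[array([421.23994787, 140.06588563,  40.        ]), array([421.85299302, -10.26582817,  40.        ])] [[array([255., 405.]), array([464., 480.])], [array([415., 400.]), array([486., 336.])]]
brake -85 42 [array([203., 324.]), array([361., 455.])]
brake -85 -42 [array([299., 327.]), array([388., 368.])]
brake 43 42 [array([196., 198.]), array([220., 362.])]
brake 43 -42 [array([299., 202.]), array([257., 277.])]
acc -75 31 [array([386., 322.]), array([401., 305.])]
acc -75 -31 [array([456., 325.]), array([417., 252.])]
acc 40 31 [array([392., 209.]), array([289., 229.])]
acc 40 -31 [array([466., 212.]), array([310., 177.])]
```

```bash
cat >> h.py <<'E'
from scipy.spatial.transform import Rotation as Ro
YAW=-0.0625; C0=np.array([543.5,12.2])
Rz=Ro.from_euler('z',YAW)
G={"brake":((-130,120),185,10,.66),"acc":((-120,-30),165,5,.62)}
def pad(n,j,off=0,dx=0):   # world point on pad at joint angle j, off mm out along its normal
    h,L,o,a0=G[n]; a=a0-j; q=[h[0]+(L+dx)*np.cos(a)-(o+off)*np.sin(a),h[1],40+(L+dx)*np.sin(a)+(o+off)*np.cos(a)]
    return np.r_[C0,0]+Rz.apply(q)
def tilt(a): return Ro.from_euler('xyz',[np.pi,-a,YAW])
def delta(tip,a,pos,rpy):
    R0=Ro.from_euler('xyz',rpy); R1=tilt(a)
    t=tip-25*R1.as_matrix()[:,2]
    return np.r_[R0.inv().apply(t-pos),(R0.inv()*R1).as_rotvec()], t
E
python3 - <<'E'
from plant import bot
from h import *
o=bot.get_obs(); d,t=delta(pad("brake",0,50),.5,o["tool_pos"],o["tcp_rot"]); print(d.round(3),t)
E
```

```text
[ 5.35248e+02 -5.10125e+02  2.89090e+01 -8.60000e-02  4.95000e-01
  3.36000e-01] [518.43472956 134.00337949 222.76571555]
```

Call:
step_arm(
  deltas=[
    [28,-27,-4,0,0,0.05],
    [56,-54,-8,0,0,0.1],
    [84,-81,-12,0,0,0.15],
    [112,-108,-16,0,0,0.2],
    [140,-135,-20,0,0,0.25],
  ],
  fingers=0,
)

```text
time: 1.02
tool_pos: [243.0, -334.3, 271.9]
tcp_rot: [3.141, -0.0, 0.028]
contact_force: [1.3, -1.1, 0.4]
grip_width: 63.6
```

Call:
step_arm(
  deltas=[
    [20,-36,0,0,0,-0.0],
    [40,-72,0,0,0,0.02],
    [60,-108,0,0,0,0.04],
    [80,-144,0,0,0,0.06],
    [100,-180,0,0,0,0.09],
  ],
)

```text
time: 1.43
tool_pos: [337.4, -151.1, 272.1]
tcp_rot: [3.141, -0.001, -0.061]
contact_force: [1.2, -0.9, -0.1]
grip_width: 30.1
```

Call:
step_arm(
  deltas=[
    [20,-36,0,0,0,0],
    [40,-72,0,0,0,0],
    [60,-108,0,0,0,0],
    [80,-144,0,0,0,0],
    [100,-180,0,0,0,0],
  ],
)

```text
time: 1.85
tool_pos: [448.2, 23.0, 272.0]
tcp_rot: [3.141, -0.001, -0.059]
contact_force: [1.0, -0.6, -0.1]
grip_width: 0.9
```

```bash
python3 - <<'E'
from plant import bot
from h import *
o=bot.get_obs(); d,t=delta(pad("brake",0,50),.5,o["tool_pos"],o["tcp_rot"]); print(o["tool_pos"],o["contact_force"],d.round(3),t)
E
```

```text
[448.21631587  23.01375029 272.00424991] [ 0.97083774 -0.63852815 -0.12876875] [ 6.35320e+01 -1.14935e+02  4.92690e+01 -1.00000e-03  4.99000e-01
  4.00000e-03] [518.43472956 134.00337949 222.76571555]
```

Call:
step_arm(
  deltas=[
    [12,-25,5,0,0.1,0],
    [25,-50,12,0,0.2,0],
    [38,-75,22,0,0.3,0],
    [51,-100,35,0,0.4,0],
    [63.5,-115,49,0,0.5,0.004],
  ],
)

```text
time: 2.27
tool_pos: [518.6, 134.6, 223.8]
tcp_rot: [-3.137, -0.508, -0.063]
contact_force: [0.2, -1.7, -0.3]
grip_width: 0.4
```

```bash
python3 - <<'E'
from plant import bot
from h import *
import cv2
o=bot.get_obs(); print(o["tool_pos"],o["tcp_rot"],o["contact_force"],o["dq"].round(2))
for j,off in((0,50),(0,10),(.08,0),(.16,0),(.24,0),(.32,0),(.34,0)):
    d,t=delta(pad("brake",j,off),.5,o["tool_pos"],o["tcp_rot"]); print(j,off,d.round(3))
p=bot.capture("side"); cv2.imwrite("pics/s1.png",cv2.resize(p["color"][60:310,130:430,::-1],(720,600)))
E
```

```text
[518.56648979 134.55758499 223.76927098] [-3.13703795 -0.50755606 -0.06255668] [ 0.23118107 -1.737944   -0.280239  ] [ 0.51  0.29  0.71 -1.32 -2.03  1.67]
0 50 [-0.572  0.565  0.827 -0.005 -0.008 -0.   ]
0 10 [ 5.5020e+00  7.4400e-01  4.0363e+01 -5.0000e-03 -8.0000e-03 -0.0000e+00]
0.08 0 [ 9.475e+00  8.550e-01  6.486e+01 -5.000e-03 -8.000e-03 -0.000e+00]
0.16 0 [ 1.0755e+01  9.2100e-01  7.9622e+01 -5.0000e-03 -8.0000e-03 -0.0000e+00]
0.24 0 [ 1.0850e+01  9.8800e-01  9.4439e+01 -5.0000e-03 -8.0000e-03 -0.0000e+00]
0.32 0 [ 9.76100e+00  1.05500e+00  1.09217e+02 -5.00000e-03 -8.00000e-03
 -0.00000e+00]
0.34 0 [ 9.30500e+00  1.07200e+00  1.12894e+02 -5.00000e-03 -8.00000e-03
 -0.00000e+00]
```

View pics/s1.png

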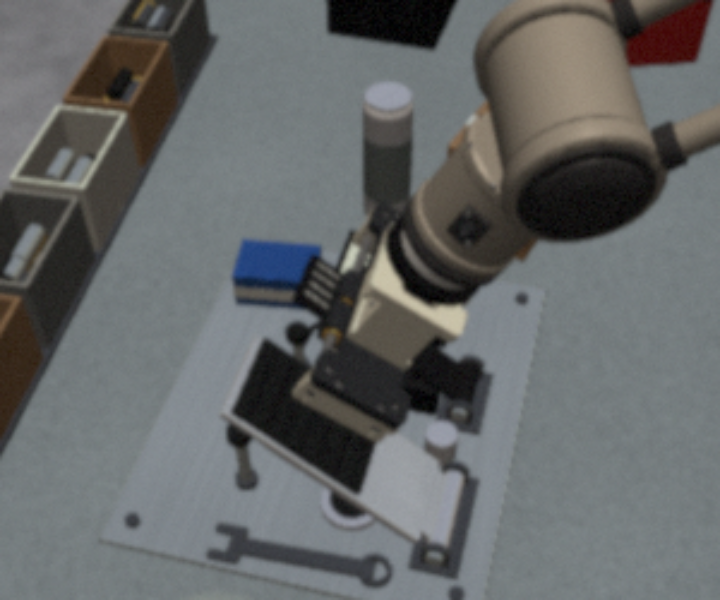

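The gripper hovers parallel above the brake pad, around (350,390), and clears everything else. I'll go down and press now.

Call:
step_arm(
  deltas=[
    [1.5,0.5,10,0,0,0],
    [3,0.5,20,0,0,0],
    [4,0.5,30,0,0,0],
    [5.5,0.5,40,0,0,0],
    [6.5,0.5,46,0,0,0],
  ],
)

```text
time: 2.73
tool_pos: [546.5, 128.4, 184.5]
tcp_rot: [-3.141, -0.499, -0.065]
contact_force: [-0.5, -0.4, 0.0]
grip_width: 0.4
```

Call:
step_arm(
  deltas=[
    [1,0,5,0,0,0],
    [2,0,10,0,0,0],
    [3,0,15,0,0,0],
    [3.5,0,20,0,0,0],
    [4,0,26,0,0,0],
  ],
)

```text
time: 3.15
tool_pos: [561.3, 127.7, 164.9]
tcp_rot: [3.142, -0.5, -0.064]
contact_force: [-6.5, -4.9, 9.0]
grip_width: 0.3
```

```bash
python3 - <<'E'
from plant import bot
from h import *
o=bot.get_obs(); print(o["tool_pos"],o["tcp_rot"],o["contact_force"],o["moment"])
for j in(.1,.16,.32):
    d,t=delta(pad("brake",j,0),.5,o["tool_pos"],o["tcp_rot"]); print(j,d.round(3))
E
```

```text
[561.30716689 127.65364317 164.91226601] [ 3.14157156 -0.49968584 -0.06419915] [-6.53078282 -4.87453577  8.97216534] [-0.6403289   0.64129546 -0.45159301]
0.1 [ 8.210e-01 -3.658e+00 -3.846e+00  1.000e-03  0.000e+00 -1.000e-03]
0.16 [ 1.757e+00 -3.668e+00  7.229e+00  1.000e-03  0.000e+00 -1.000e-03]
0.32 [ 9.960e-01 -3.692e+00  3.683e+01  1.000e-03  0.000e+00 -1.000e-03]
```

Call:
step_arm(
  deltas=[
    [1,0,7,0,0,0],
    [1,0,14,0,0,0],
    [1,0,21,0,0,0],
    [1,0,28,0,0,0],
    [1,0,35,0,0,0],
  ],
)

```text
time: 3.57
tool_pos: [578.1, 126.6, 134.6]
tcp_rot: [3.141, -0.498, -0.064]
contact_force: [-15.0, -2.2, 14.0]
grip_width: 0.4
```

Call:
step_arm(
  deltas=[
    [0,0,1.5,0,0,0],
    [0,0,3,0,0,0],
    [0,0,4,0,0,0],
    [0,0,4,0,0,0],
    [0,0,4,0,0,0],
  ],
)

```text
time: 3.98
tool_pos: [579.1, 126.5, 132.2]
tcp_rot: [3.141, -0.498, -0.064]
contact_force: [-20.9, -3.2, 24.3]
grip_width: 0.4
```

```bash
python3 - <<'E'
from plant import bot
from h import *
import cv2
o=bot.get_obs(); print(o["tool_pos"],o["tcp_rot"],o["contact_force"])
for j in(.16,.32):
    d,t=delta(pad("brake",j,0),.5,o["tool_pos"],o["tcp_rot"]); print(j,d.round(3))
p=bot.capture("side"); cv2.imwrite("pics/s2.png",cv2.resize(p["color"][60:310,130:430,::-1],(720,600)))
E
```

```text
[579.14455888 126.54679056 132.1530218 ] [ 3.14082002 -0.49815993 -0.06383436] [-20.9094732   -3.18311153  24.29176974]
0.16 [ 1.7220e+00 -3.6100e+00 -3.0093e+01  1.0000e-03  2.0000e-03 -1.0000e-03]
0.32 [ 1.007e+00 -3.651e+00 -4.900e-01  1.000e-03  2.000e-03 -1.000e-03]
```

View pics/s2.png

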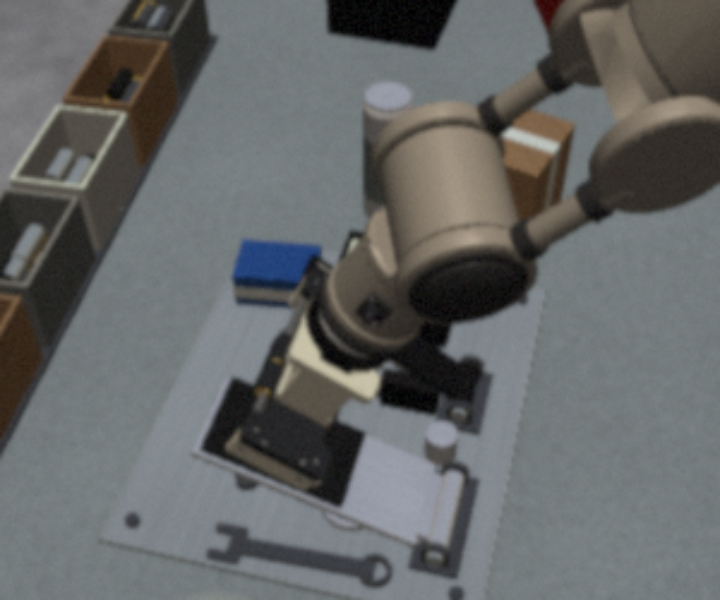

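The treadle is at its stop, nearly flat and resting on the stop stud. The tool pose matches 0.32 rad within 0.5 mm and the force is 32 N. I'll hold, then retreat.

Call:
step_arm(
  deltas=[
    [0,0,1,0,0,0],
    [0,0,1,0,0,0],
    [0,0,1,0,0,0],
    [0,0,1,0,0,0],
    [0,0,1,0,0,0],
  ],
)

```text
time: 4.45
tool_pos: [579.3, 126.5, 131.9]
tcp_rot: [3.141, -0.498, -0.064]
contact_force: [-26.6, -3.0, 32.6]
grip_width: 0.7
```

Call:
step_arm(
  deltas=[
    [0,0,0,0,0,0],
    [0,0,0,0,0,0],
    [0,0,0,0,0,0],
    [0,0,0,0,0,0],
    [0,0,0,0,0,0],
  ],
)

```text
time: 4.87
tool_pos: [579.3, 126.5, 131.9]
tcp_rot: [3.141, -0.498, -0.064]
contact_force: [-27.5, -3.8, 31.8]
grip_width: 0.6
```

Call:
step_arm(
  deltas=[
    [0,0,0,0,0,0],
    [0,0,0,0,0,0],
    [0,0,0,0,0,0],
    [0,0,0,0,0,0],
    [0,0,0,0,0,0],
  ],
)

```text
time: 5.28
tool_pos: [579.3, 126.5, 131.9]
tcp_rot: [3.141, -0.498, -0.064]
contact_force: [-26.2, -3.7, 31.3]
grip_width: 0.3
```

Call:
step_arm(
  deltas=[
    [0,0,-10,0,0,0],
    [0,0,-20,0,0,0],
    [-0.5,0,-30,0,0,0],
    [-1,0,-40,0,0,0],
    [-2,0,-50,0,0,0],
  ],
)

```text
time: 5.7
tool_pos: [555.0, 128.1, 173.7]
tcp_rot: [-3.142, -0.499, -0.064]
contact_force: [-6.1, -3.2, 5.6]
grip_width: 0.6
```

Call:
step_arm(
  deltas=[
    [-2,0,-10,0,0,0],
    [-4,0,-20,0,0,0],
    [-6,0,-35,0,0,0],
    [-8,0,-50,0,0,0],
    [-8,0,-60,0,0,0],
  ],
)

```text
time: 6.12
tool_pos: [519.6, 131.1, 222.7]
tcp_rot: [-3.14, -0.501, -0.064]
contact_force: [0.6, 0.1, 0.3]
grip_width: 0.3
```

Call:
step_arm(
  deltas=[
    [0,0,0,0,0,0],
    [0,0,0,0,0,0],
    [0,0,0,0,0,0],
    [0,0,0,0,0,0],
    [0,0,0,0,0,0],
  ],
)

```text
time: 6.53
tool_pos: [520.0, 131.1, 220.8]
tcp_rot: [-3.141, -0.499, -0.064]
contact_force: [-0.4, -0.5, -0.6]
grip_width: 0.6
```

```bash
python3 - <<'E'
from plant import bot
from h import *
import cv2
o=bot.get_obs(); print(o["tool_pos"],o["tcp_rot"],o["contact_force"],o["dq"].round(2))
for j,off in((0,70),(0,40),(0,5)):
    d,t=delta(pad("acc",j,off),.5,o["tool_pos"],o["tcp_rot"]); print(j,off,d.round(3),t)
p=bot.capture("side"); cv2.imwrite("pics/s3.png",cv2.resize(p["color"][60:310,130:430,::-1],(720,600)))
E
```

```text
[519.95429384 131.10959895 220.81176113] [-3.14093061 -0.49864249 -0.06351365] [-0.42125371 -0.51931574 -0.58803631] [-0. -0. -0. -0.  0.  0.]
0 70 [-9.89300e+00  1.47215e+02 -3.25200e+00 -0.00000e+00  1.00000e-03
 -1.00000e-03] [500.43347604 -15.16352127 218.85124979]
0 40 [-6.26100e+00  1.47217e+02  2.65270e+01 -0.00000e+00  1.00000e-03
 -1.00000e-03] [517.83049691 -16.25225307 194.43489609]
0 5 [-2.0240e+00  1.4722e+02  6.1270e+01 -0.0000e+00  1.0000e-03 -1.0000e-03] [538.12702126 -17.52244016 165.9491501 ]
```

View pics/s3.png

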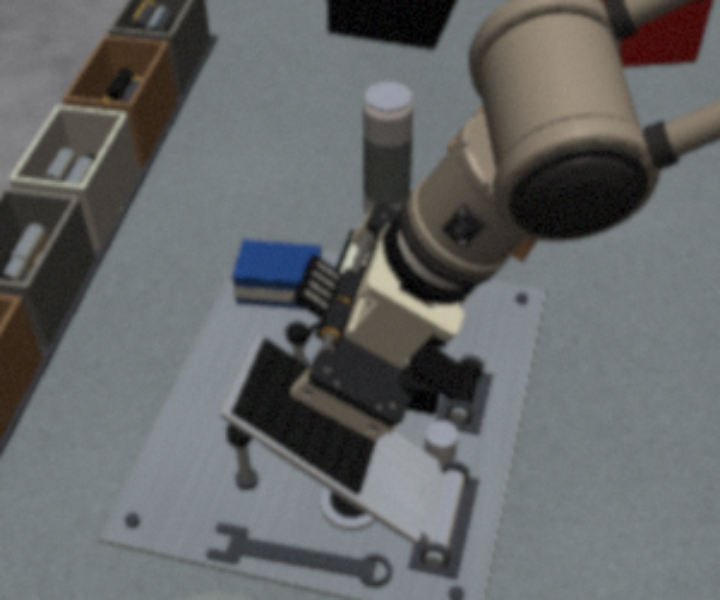

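The brake is fully up again, in the same place as before the press. Next is the accelerator.

Call:
step_arm(
  deltas=[
    [-2,30,-1,0,0,0],
    [-4,60,-2,0,0,0],
    [-6,90,-3,0,0,0],
    [-8,120,-3,0,0,0],
    [-10,147,-3,0,0,0],
  ],
)

```text
time: 7.0
tool_pos: [500.2, -16.3, 219.2]
tcp_rot: [-3.141, -0.5, -0.063]
contact_force: [0.6, 0.8, 0.3]
grip_width: 0.4
```

Call:
step_arm(
  deltas=[
    [2,0,15,0,0,0],
    [4,0,30,0,0,0],
    [5,0,45,0,0,0],
    [7,0,58,0,0,0],
    [7,0,58,0,0,0],
  ],
)

```text
time: 7.42
tool_pos: [534.4, -17.2, 169.5]
tcp_rot: [-3.14, -0.497, -0.064]
contact_force: [-0.7, -0.6, -0.3]
grip_width: 0.6
```

```bash
python3 - <<'E'
from plant import bot
from h import *
o=bot.get_obs(); print(o["tool_pos"],o["tcp_rot"],o["contact_force"],o["dq"].round(2))
for j in(0,.06,.12,.18):
    d,t=delta(pad("acc",j),.5,o["tool_pos"],o["tcp_rot"]); print(j,d.round(3),t)
E
```

```text
[534.41851003 -17.21550359 169.53776944] [-3.14006324 -0.49656946 -0.06432787] [-0.71220057 -0.55696485 -0.27685982] [ 0.   -0.05  0.   -0.01  0.05  0.01]
0 [ 2.177e+00  7.800e-02  9.890e+00 -1.000e-03  3.000e-03 -2.000e-03] [541.02652474 -17.70389546 161.87975782]
0.06 [ 3.3990e+00  8.2000e-02  1.9717e+01 -1.0000e-03  3.0000e-03 -2.0000e-03] [546.77167822 -18.06343582 153.82156226]
0.12 [ 4.03e+00  8.80e-02  2.96e+01 -1.00e-03  3.00e-03 -2.00e-03] [552.02423529 -18.39214876 145.43269073]
0.18 [ 4.0670e+00  9.4000e-02  3.9503e+01 -1.0000e-03  3.0000e-03 -2.0000e-03] [556.7652924  -18.68885127 136.7433341 ]
```

Call:
step_arm(
  deltas=[
    [1,0,4,0,0,0],
    [2,0,8,0,0,0],
    [2.5,0,12,0,0,0],
    [3,0,16,0,0,0],
    [3.5,0,20,0,0,0],
  ],
)

```text
time: 7.83
tool_pos: [547.3, -17.7, 156.4]
tcp_rot: [-3.141, -0.501, -0.063]
contact_force: [-2.7, -0.6, 4.9]
grip_width: 0.3
```

Call:
step_arm(
  deltas=[
    [0.2,0,4,0,0,0],
    [0.4,0,8,0,0,0],
    [0.5,0,12,0,0,0],
    [0.5,0,16,0,0,0],
    [0.5,0,19.5,0,0,0],
  ],
)

```text
time: 8.25
tool_pos: [557.3, -18.3, 139.7]
tcp_rot: [-3.141, -0.502, -0.063]
contact_force: [-3.3, 0.1, 8.4]
grip_width: 0.5
```

Call:
step_arm(
  deltas=[
    [0,0,0,0,0,0],
    [0,0,0,0,0,0],
  ],
)

```text
time: 8.42
tool_pos: [557.3, -18.3, 139.8]
tcp_rot: [-3.141, -0.502, -0.063]
contact_force: [-4.7, -0.5, 8.1]
grip_width: 0.5
```

```bash
python3 - <<'E'
from plant import bot
from h import *
import cv2
o=bot.get_obs(); print(o["tool_pos"],o["tcp_rot"],o["contact_force"],o["dq"].round(3))
for j in(.12,.18):
    d,t=delta(pad("acc",j),.5,o["tool_pos"],o["tcp_rot"]); print(j,d.round(3),t)
ims=[]
for n in("top","side"):
    p=bot.capture(n); c=p["color"][90:310,150:430,::-1]
    ims.append(cv2.resize(c,(400,314),interpolation=cv2.INTER_CUBIC))
    if n=="top": m=cv2.resize(p["color"][165:250,305:380,::-1],(400,453),interpolation=cv2.INTER_CUBIC)[:286]
a=np.vstack([np.hstack(ims),np.hstack([m,np.zeros_like(m)])])
cv2.imwrite("pics/s4.png",a)
E
```

```text
[557.29364635 -18.30942654 139.75343969] [-3.14085793 -0.50175145 -0.06323007] [-4.70008355 -0.53585075  8.0878203 ] [-0.    -0.004  0.001 -0.003  0.002  0.001]
0.12 [-1.875e+00  4.100e-01 -7.506e+00 -0.000e+00 -2.000e-03 -1.000e-03] [552.02423529 -18.39214876 145.43269073]
0.18 [-1.889e+00  4.140e-01  2.397e+00 -0.000e+00 -2.000e-03 -1.000e-03] [556.7652924  -18.68885127 136.7433341 ]
```

View pics/s4.png

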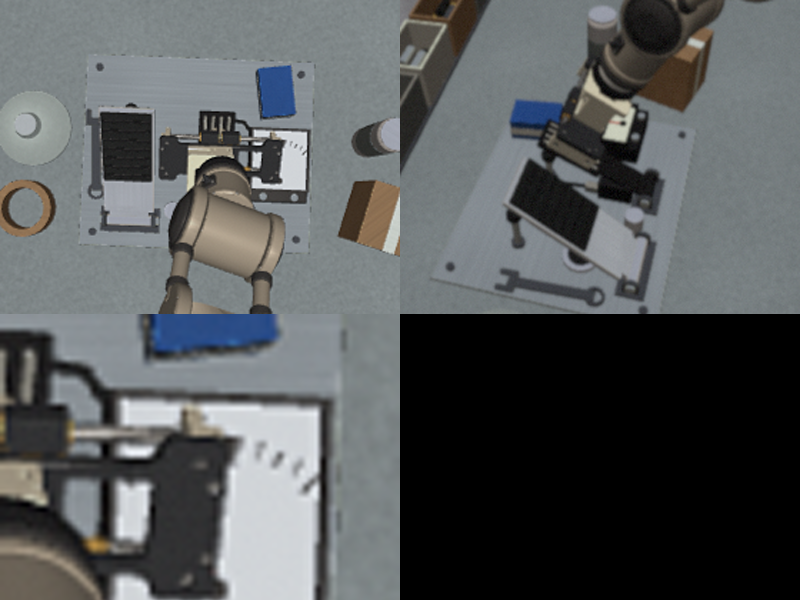

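The pose suggests about 0.165 rad, so I'll press 2.5 mm more. The gripper hides the dial from above, but the side view may show the needle near (625,122), so I'll zoom in there.

Call:
step_arm(
  deltas=[
    [0,0,1,0,0,0],
    [0,0,2,0,0,0],
    [0,0,2.5,0,0,0],
    [0,0,2.5,0,0,0],
    [0,0,2.5,0,0,0],
  ],
)

```text
time: 8.93
tool_pos: [558.3, -18.4, 137.7]
tcp_rot: [-3.141, -0.502, -0.063]
contact_force: [-4.6, 0.2, 7.5]
grip_width: 0.3
```

```bash
python3 - <<'E'
from plant import bot
from h import *
import cv2
o=bot.get_obs(); print(o["tool_pos"],o["contact_force"],o["dq"].round(3))
for j in(.12,.18):
    d,t=delta(pad("acc",j),.5,o["tool_pos"],o["tcp_rot"]); print(j,d.round(3))
p=bot.capture("side")
def mp(x,y,z=69): return proj(p,np.r_[C0,0]+Rz.apply([x,y,z]))
u0,v0=230,130; print("centre",mp(-20,-148)-(u0,v0))
# pedal predicted toe corners for j
for j in(.12,.18,.24):
    print(j,[((proj(p,pad("acc",j,0,40)+Rz.apply([0,s,0]))-(u0,v0))*7).round() for s in(31,-31)])
# needle pivot: dial block at pivot+69 x ; use red pixels
c=p["color"][v0:v0+80,u0:u0+105,::-1]
cv2.imwrite("pics/s5.png",cv2.resize(c,None,fx=7,fy=7,interpolation=cv2.INTER_CUBIC))
im=p["color"].astype(int); m=(im[...,0]-np.maximum(im[...,1],im[...,2])>40); m[:v0]=0;m[v0+80:]=0;m[:,:u0]=0;m[:,u0+105:]=0
w=[]
for v,u in np.argwhere(m): 
    X=ray(p,u,v,69); q=Rz.inv().apply(X-np.r_[C0,0]); w.append((u,v,*q[:2].round(0)))
print(w)
E
```

```text
[558.33206748 -18.41283803 137.69645721] [-4.63174935  0.23449302  7.52780021] [-0.003 -0.003 -0.     0.001  0.001  0.   ]
0.12 [-1.799e+00  3.710e-01 -9.811e+00 -0.000e+00 -2.000e-03 -1.000e-03]
0.18 [-1.814e+00  3.750e-01  9.200e-02 -0.000e+00 -2.000e-03 -1.000e-03]
centre [65.10825064 42.00753409]
0.12 [array([125., 399.]), array([180., 271.])]
0.18 [array([110., 418.]), array([165., 292.])]
0.24 [array([ 98., 439.]), array([152., 312.])]
[]
```

View pics/s5.png

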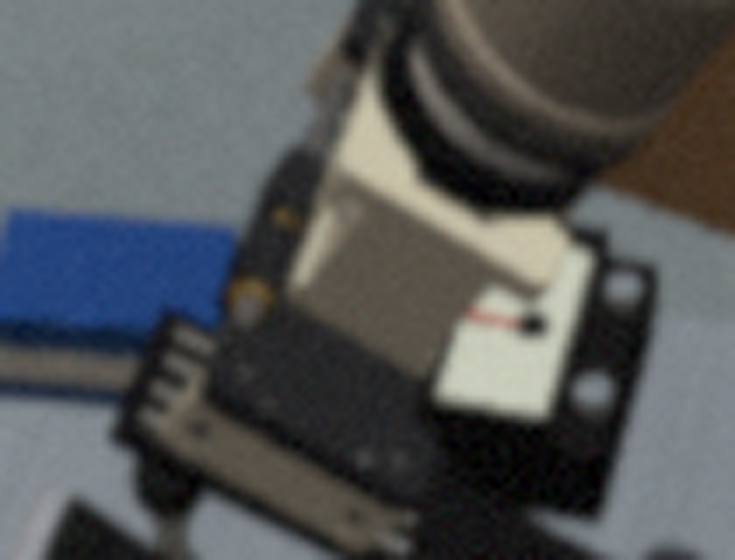

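The pivot is at (533,324) and the visible part of the needle ends at (470,312). I'll convert that to an angle on the dial.

```bash
python3 - <<'E'
from plant import bot
from h import *
import pickle,cv2
p=bot.capture("side"); im=p["color"].astype(float)
f=lambda u,v:Rz.inv().apply(ray(p,u/7+230-.43,v/7+130-.43,70)-np.r_[C0,0])
a,b=f(533,324),f(470,312); print(a,b,"needle left angle",np.arctan2(b[1]-a[1],b[0]-a[0]))
r=im[...,0]-im[...,1:].max(2)
pts=[]
for u in range(296,306):
    k=r[170:182,u]; 
    if k.max()>20: 
        w=np.clip(k-8,0,None); v=170+(w*np.arange(12)).sum()/w.sum(); pts.append((u,v)); 
q=np.array([Rz.inv().apply(ray(p,u,v,70)-np.r_[C0,0])[:2] for u,v in pts]); print(np.round(pts,1).tolist(),q.round(1).tolist())
if len(q)>2:
    s=np.polyfit(q[:,0],q[:,1],1); print("left angle",np.arctan(s[0]),"pedal",.18*(1-np.arctan(s[0])/.7))
print(bot.get_obs()["contact_force"],bot.get_obs()["tool_pos"])
E
```

```text
[ -50.06221743 -139.74651515   70.        ] [ -26.06722992 -140.2524583    70.        ] needle left angle -0.02108224421608475
[[296.0, 174.1], [297.0, 174.2], [298.0, 174.5], [299.0, 174.9], [300.0, 175.1], [301.0, 175.4], [302.0, 175.5], [303.0, 175.5]] [[-24.2, -140.0], [-26.9, -140.1], [-29.6, -139.9], [-32.4, -139.1], [-35.1, -139.0], [-37.9, -138.4], [-40.4, -138.9], [-43.0, -139.3]]
left angle -0.07111367450458762 pedal 0.19828637344403682
[-4.45528543  0.14327851  8.14791476] [558.33280643 -18.41480441 137.72332222]
```

The needle stands essentially straight ahead: the two needle fits give 0.185 and 0.198 rad, and the pose gives 0.18. I'll ease off 1 mm to centre it, then hold.

Call:
step_arm(
  deltas=[
    [0,0,-0.5,0,0,0],
    [0,0,-1,0,0,0],
    [0,0,-1,0,0,0],
    [0,0,-1,0,0,0],
    [0,0,-1,0,0,0],
  ],
)

```text
time: 9.45
tool_pos: [557.9, -18.4, 138.6]
tcp_rot: [-3.141, -0.502, -0.063]
contact_force: [-5.2, 0.0, 9.0]
grip_width: 0.4
```

Call:
step_arm(
  deltas=[
    [0,0,0,0,0,0],
    [0,0,0,0,0,0],
    [0,0,0,0,0,0],
    [0,0,0,0,0,0],
    [0,0,0,0,0,0],
  ],
)

```text
time: 9.87
tool_pos: [557.9, -18.4, 138.6]
tcp_rot: [-3.141, -0.502, -0.063]
contact_force: [-4.5, -0.3, 7.8]
grip_width: 0.5
```

Call:
step_arm(
  deltas=[
    [0,0,0,0,0,0],
    [0,0,0,0,0,0],
    [0,0,0,0,0,0],
    [0,0,0,0,0,0],
    [0,0,0,0,0,0],
  ],
)

```text
time: 10.28
tool_pos: [557.9, -18.4, 138.6]
tcp_rot: [-3.141, -0.502, -0.063]
contact_force: [-4.5, -0.1, 8.9]
grip_width: 0.7
```

Call:
step_arm(
  deltas=[
    [0,0,0,0,0,0],
    [0,0,0,0,0,0],
    [0,0,0,0,0,0],
    [0,0,0,0,0,0],
    [0,0,0,0,0,0],
  ],
)

```text
time: 10.7
tool_pos: [557.9, -18.4, 138.6]
tcp_rot: [-3.141, -0.502, -0.063]
contact_force: [-4.2, 0.0, 8.1]
grip_width: 0.6
```

```bash
python3 - <<'E'
from plant import bot
from h import *
import cv2
p=bot.capture("side"); im=p["color"].astype(float)
r=im[...,0]-im[...,1:].max(2); pts=[]
for u in range(296,306):
    k=r[170:182,u]
    if k.max()>20: w=np.clip(k-8,0,None); pts.append((u,170+(w*np.arange(12)).sum()/w.sum()))
q=np.array([Rz.inv().apply(ray(p,u,v,70)-np.r_[C0,0])[:2] for u,v in pts])
s=np.polyfit(q[:,0],q[:,1],1)[0]; print("needle left",np.arctan(s),"pedal",.18*(1-np.arctan(s)/.7))
o=bot.get_obs(); print(o["tool_pos"],o["contact_force"]); print(delta(pad("acc",.18),.5,o["tool_pos"],o["tcp_rot"])[0].round(2))
cv2.imwrite("pics/s6.png",cv2.resize(p["color"][60:310,130:430,::-1],(720,600)))
E
```

```text
needle left -0.033306882311965026 pedal 0.18856462688021955
[557.87987167 -18.3792361  138.62551938] [-4.15330425  0.23520581  7.7992482 ]
[-1.86  0.38  1.12 -0.   -0.   -0.  ]
```

View pics/s6.png

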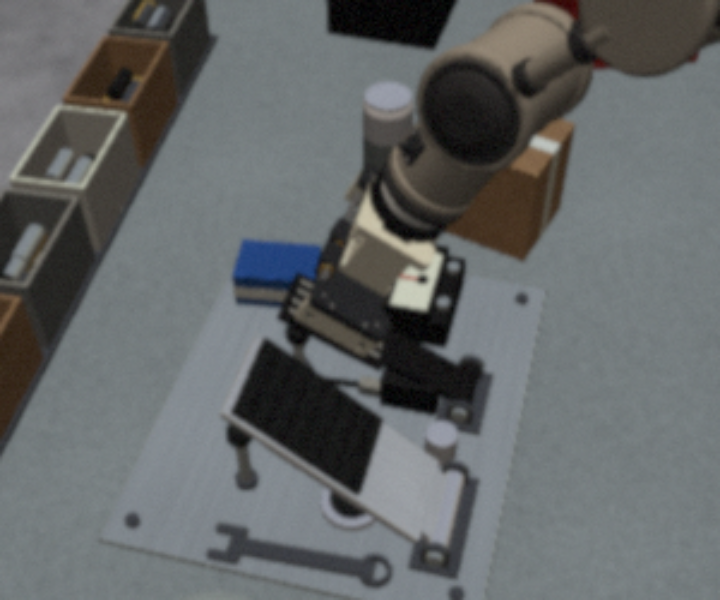

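The accelerator is steady at about 0.17–0.19 rad with about 9 N on it. The brake is up, and the wrench, flasher can and cartons are where they were. I'll hand it in.

```bash
python3 -c "
from plant import bot
print(bot.close_job()); print(bot.get_obs()['contact_force'])"
```

```text
the job is handed in; nothing more can be done
None
the job is handed in; nothing more can be done
```

I checked both pedals and handed the job in at about 11 s, with the gripper still holding the accelerator at half. No verdict came back.

- **Brake:** I pressed it to its stop and held it there for over a second at about 32 to 42 N. The tool pose matched 0.32 rad to within 0.5 mm. After I let go, the side picture showed the treadle fully up and the contact force was about zero.
- **Accelerator:** I held it steady for over 1.5 s at about 9 N. The last checks gave 0.173 rad from the tool pose and 0.189 rad from the needle in the side view. They differ by about 0.015 rad, but both are inside 0.15–0.21.
- **Not directly seen:** the gripper hid the dark block, so I judged the needle by its angle, which was nearly straight ahead.
- **Other things on the bench:** those visible in the last side picture stood where they had been. The headlamp and tape roll were out of that view, but looked in place in the earlier top picture, and the arm did not go near them after that.

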